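# Power up the grinder at the guarded switch box

### The arm

A 7-joint arm with a two-finger parallel gripper is mounted at the origin on the work surface. World frame = base frame: x ahead of the robot, y to its left, z up, the work surface at z = 0. Lengths are in m, angles in degrees, forces in N, time in s.
With the tool pointing down it reaches from about 0.4 to 0.75 m from the base axis. Payload 19.5 kg.
Tool frame: the origin (TCP) lies on the centre line of the jaws, within the pads' length; the fingertips stand 25 mm ahead of it and the grasp point (between the pads) lies 6 mm ahead of it; z points along the fingers, y is the line along which they close (so a half turn about z gives the same grasp; the last joint's range is limited). The gripper opens to 85 mm and grips with 20 to 120 N. Pads are 22 mm wide; open, the fingers measure 114 mm over their backs; the gripper's body (76 mm by 85 mm) begins 54 mm behind the grasp point. The pads swing forward as they close: fully open they stand 13 mm farther back than shut.
Start: joints at [-76.988, 40.479, -1.581, 85.061, 1.261, 54.483, -4.326], TCP at [0.153, 0.554, 0.256] pointing down, gripper open.
Joint ranges: [-155.06, 155.06], [-18.47, 123.98], [-90, 86.84], [0, 140.48], [-83.41, 263.41], [0, 116], [-161.91, 161.91]. Speed limits (degrees/s): [108.29, 108.29, 147.25, 147.25, 172.46, 172.46, 172.46].

### API

Orientations are given as a 3x3 rotation matrix whose columns are the frame's x, y, z axes.
In Python, from rig import robot gives the robot as it stands.
- The arm moves only by the tool drive_tool, never from a script. Its argument "deltas" is a list that holds one entry, the list of rows, each a list of 5 numbers: the shift along the tool's x, y, z in cm, then the turn about the tool's z in rad, then the closure, from 0 (fully open) to 1 (shut). In form: [[[tx, ty, tz, yaw, hand], ...]]. A call has 1 to 5 rows; each row shifts and turns the commanded pose from where the row before left it, along the tool's axes as they then stand; what a row does not reach is not made up. A row lasts 1/12 s, in which the tool goes at most 41.7 mm and 7.16 degrees, less where a joint would pass 70% of its speed; a pose out of reach is approached as far as the arm can. A call with a gripper value outside its range is refused whole. The fingers move at their own pace and stop on an object; "squeeze" is the grip in N (left out, the last holds). Time passes only in rows, so rows that do not move let the fingers close. It gives the time, the measured TCP pose, the force, the opening and the grip force at its end, in the units of the state.
- robot.sense(): the state, without advancing time (a new reading comes with each control period).
- robot.capture(name): name is "scene" or "top" or "wrist"; returns a dict with "image" (420x560x3 uint8, red, green, blue), "z_map" (420x560 float32, m along the optical axis (not along the pixel's ray), 0 where there is no reading), "fx", "fy", "cx", "cy" (pixels), "origin" and "rotation" of the camera in the world; the wrist camera has in their place "T_tool_cam" (4x4, takes a point from camera to tool coordinates, whose origin is the TCP and whose axes are the flange's). Camera axes: x right, y up, looking along -z (the intrinsics and any distortion apply to the point x, -y, -z); pixel columns grow to the right and rows downward; lengths in m; the calibration is good to about 2 mm. The wrist camera is an equidistant fisheye: a pixel r from the principal point sees the ray r / f radians off the axis. A picture is of the moment at which its call begins: read the wrist's pose just before it.
- robot.hand_in(): hands the job in; it is judged then, once.
Trained networks look in the newest picture that a camera, given by its name, has taken for a name from the list of things; names that differ only in an ending like _2 or _b are one class to them, and where a whole thing is asked for, a point or a joint stands for the part that bears it (a point fixed in the world has none). Each returns a list of dicts, best first, with "score" (0 to 1); they miss things now and then, are a little off and sometimes report something else, mostly with a low value. They report only what shows in the picture. A call takes as long as a camera call.
- robot.trace(label, camera): "mask" (420x560 bool, what is visible of it) and "bbox" ([left, top, width, height] in pixels, round what is visible of it).
The state is a dict: "time_s": time; "joint_pos": joint angles; "dq": joint speeds; "joint_torque": joint torques, N m; "tcp_pos": TCP position; "tool_rot": TCP orientation; "contact_force": force on the tool from outside, world axes, zero at the start; "wrist_torque": the same for the moment, N m; "opening": finger opening in m; "grasp_force": force on a finger pad.
Only numpy, scipy, OpenCV 4.12 (cv2) and the standard library are available. Lean on these libraries where they do the work, as an engineer would, in place of code of your own. Each camera call takes 0.05 s, during which the arm holds its last target. There are 200 camera calls.

### The job

Switch on the grinder at the counter's switch box: with a fingertip lift the red guard right back, flip the toggle beneath it over to on (towards the guard's hinge), then tip the guard forward and let it drop shut over the toggle. Only push and lift lightly with the fingers, pinch or pick up nothing, and leave the yellow and blue switches and the things on the counter as they are.

Things in the scene. Friction and masses are not known exactly. Their poses are not given: they have to be found in the camera images.
- switch_box: Aluminium switch box with black end plates, fixed to the counter: 160 (its x) x 300 (its y) x 60 mm high. Origin: centre of its underside, on the counter. Its x axis points from its front (robot's side) to its rear. Three like switch modules sit on its flat top, 85 mm apart along y; which colour is in which place varies.
- switch_red: Module with the red guard, the grinder's switch: grey plate 88 (x, -46 to +42 mm) x 76 (y) x 4 mm. Origin: middle of the plate's underside, on the box top, 60 mm above the counter; x points from front to rear (away from the robot), y left, z up. Offsets below are in this frame. An amber lamp, 12 mm high, sits beside the guard.
- guard_red_tab (a point): Middle of the underside of the red guard's lift tab; moves with the guard; shut, at (-41, 0, 34) mm. The tab is 30 mm wide, 3 mm thick and juts forward from the guard's front wall (x = -34 mm) to x = -48 mm. Below it is free space down to the plate (z = 4 mm). With the guard right back the tab points straight up, its top at z = 90 mm.
- guard_red_hinge (a point): Middle of the red guard's hinge line, at (30, 0, 12) mm, along the module's y. The guard is a 30 g hood of 3 mm plastic, 36 mm wide, open below. Shut: x -34 to +32 mm, flat top at z = 48 mm, front wall down to z = 32 mm. Right back it stands behind the toggle, from z = 10 up to 76 mm (tab higher), its former top facing rearward at x = 66 mm.
- guard_red (a joint): Angle of the red guard: 0 shut, growing as its front is lifted up and back, stop at 1.6 rad (right back). No spring: let go below about 0.8 rad it falls shut by its own weight, beyond about 1.0 rad it falls back and stays up on its stop until pushed forward. Moving it takes about 1 N or less.
- toggle_red_tip (a point): Tip of the steel toggle lever under the red guard: 30 mm long, 6 to 11 mm thick, pivot along y at (-4, 0, 10) mm. Off: leans 0.35 rad to the front, tip at (-14, 0, 38) mm. On: leans 0.35 rad to the rear, tip at (6, 0, 38) mm. Hidden while the guard is shut.
- toggle_red (a joint): Angle of the red switch's toggle: 0 off (leaning to the front), 0.7 rad on (leaning to the rear, towards the hinge). It snaps over at the middle (0.35 rad) and stays; about 1 N at the tip.
- guard_yellow (a joint): Angle of the yellow guard (the siphon heater's switch), like the red one: 0 shut. To be left alone.
- guard_yellow_hinge (a point): Middle of the yellow guard's hinge line, at (30, 0, 12) mm in its own module's frame, which is turned like the red one's.
- toggle_yellow_tip (a point): Tip of the toggle under the yellow guard, like the red one (on, leaning to the rear). To be left as it is.
- guard_blue (a joint): Angle of the blue guard (a spare switch), like the red one: 0 shut. To be left alone.
- guard_blue_hinge (a point): Middle of the blue guard's hinge line, at (30, 0, 12) mm in its own module's frame, which is turned like the red one's.
- toggle_blue_tip (a point): Tip of the toggle under the blue guard, like the red one (off, leaning to the front). To be left as it is.
- tamper: Steel and wood coffee tamper standing beside the box's right end (-y), 58 mm across, 90 mm high. Origin: centre of its underside. Loose; to be left alone.
- dosing_cup: Steel dosing cup standing beside the box's left end (+y), 58 mm across, 60 mm high. Origin: centre of its underside. Loose; to be left alone.
- brush: Grinder brush lying on the counter in front of the box, 170 mm long, under 30 mm high, roughly along the box. Origin: underneath its middle. Loose; to be left alone.
- bowl_a: White cupping bowl, 92 mm across, 58 mm high, to the left. Origin: centre of its underside. Loose; to be left alone.
- bowl_b: Blue cupping bowl, 92 mm across, 58 mm high, to the right. Origin: centre of its underside. Loose; to be left alone.
- spoon: Cupping spoon lying to the right, 160 mm long. Origin: underneath its middle. Loose; to be left alone.

How it is judged (in metres and radians):
On the way, in this order (a step that is already met when the one before it is completed fails the run):
1. the red guard is lifted back (past 1.2 rad) while the toggle is still off (value of joint guard_red above 1.2 rad and value of joint toggle_red below 0.3 rad), for 0.1 s.
2. the toggle is flipped to on with the guard still up (value of joint toggle_red above 0.6 rad and value of joint guard_red above 1 rad), for 0.1 s.
3. the red guard has dropped shut with the toggle on (value of joint toggle_red above 0.6 rad and value of joint guard_red below 0.08 rad), for 0.2 s.
At the end, for the whole second after the job is handed in: The red switch's toggle is on (over 0.6 of 0.7 rad), its guard is shut (under 0.08 rad) and at rest; the yellow and blue guards are shut and their toggles as they were (tips within 6 mm); every loose thing on the counter is within 20 mm of where it stood (all of step 3 and velocity of joint guard_red below 0.1 rad/s and distance of each of toggle_yellow_tip, toggle_blue_tip from where it was at the start of the episode below 0.006 m and value of joint each of guard_yellow, guard_blue below 0.1 rad and distance of each of tamper, dosing_cup, brush, bowl_a, bowl_b, spoon from where it was at the start of the episode below 0.02 m); the robot touches nothing.
It fails at once if the yellow or blue guard is lifted or its toggle moved (value of joint any of guard_yellow, guard_blue above 0.25 rad or distance of any of toggle_yellow_tip, toggle_blue_tip from where it was at the start of the episode above 0.006 m).
It fails at once if a thing on the counter is pushed away, picked up or knocked over (moved over 20 mm) (distance of any of tamper, dosing_cup, brush, bowl_a, bowl_b, spoon from where it was at the start of the episode above 0.02 m).
It fails at once if the red guard or its toggle is pinched or forced (over 22 N from the fingers) (contact force between the fingers and switch_red above 22 N).
It also fails if it takes over 53 s, if anything falls off the work surface, if the arm or the gripper's body presses on something with over 40 N, if the wrist force passes 120 N, or if a joint passes its speed limit or range.

## Working session

There is one attempt and no reset: what is moved stays moved. The work goes in short steps, Python scripts to look and compute and a tool call to move; the robot and the scene stay as the last step left them, time stands still between calls to the robot, and variables do not carry over. Pictures are saved under pics/ and viewed, at most 10 in all, crops included, and the job is handed in when it is done.

Besides the shell and the picture viewer there is one more tool, called after "Request:" as name(argument=value, ...), one argument or row to a line, values as JSON. drive_tool: Moves the arm, as the interface text tells. Its arguments: {"type":"object","properties":{"deltas":{"type":"array","items":{"type":"array","items":{"type":"array","items":{"type":"number"}}}},"squeeze":{"type":"number"}},"required":["deltas"]}

```bash
mkdir -p pics; ls
cat > h.py <<'E'
import numpy as np, cv2
from rig import robot
def pts(c):
    z=c["z_map"]; v,u=np.indices(z.shape)
    p=np.stack([(u-c["cx"])/c["fx"]*z, -(v-c["cy"])/c["fy"]*z, -z],-1)
    return p@np.array(c["rotation"]).T+np.array(c["origin"])
def save(c,n): cv2.imwrite("pics/"+n,c["image"][...,::-1])
E
python3 - <<'E'
from h import *
s=robot.sense(); print(s["tcp_pos"],s["tool_rot"],s["contact_force"],s["opening"])
ims=[]
for n in ["top","scene"]:
    c=robot.capture(n); P=pts(c); save(c,n+".png"); print(n,c["origin"],c["rotation"])
    for l in ["switch_box","guard_red","guard_yellow","guard_blue","tamper","dosing_cup","brush"]:
        for r in robot.trace(l,n)[:1]:
            m=r["mask"]&(c["z_map"]>0); q=P[m]
            zt=np.percentile(q[:,2],90); t=q[q[:,2]>zt-.006]
            print(l,round(r["score"],2),r["bbox"],"med",np.median(q,0).round(4),"ztop",zt.round(4),"topmin",np.percentile(t,2,axis=0).round(4),"max",np.percentile(t,98,axis=0).round(4), "rect",cv2.minAreaRect((t[:,:2]*1000).astype(np.float32)))
E
```

```text
pics
[0.15264148 0.55413916 0.25582163] [[-9.64073646e-01  2.65634975e-01 -2.54413166e-04]
 [ 2.65635095e-01  9.64073086e-01 -1.03953677e-03]
 [-3.08644373e-05 -1.06977107e-03 -9.99999427e-01]] [-0.11935734 -0.27126266  0.36003324] 0.08551064815190144
top [ 0.3794999  -0.01798043  1.47771466] [[ 0.02240663  0.992005   -0.12419346]
 [-0.99974821  0.02208242 -0.0039866 ]
 [-0.00121223  0.12425151  0.99225002]]
switch_box 0.92 [211.0, 153.5, 103.2, 70.8] med [0.6145 0.0523 0.0597] ztop 0.0639 topmin [ 0.4987 -0.0906  0.0581] max [0.6725 0.2009 0.0669] rect ((586.8160400390625, 54.23796081542969), (299.298828125, 160.15196228027344), 81.91525268554688)
guard_red 0.7 [224.1, 172.7, 16.7, 35.3] med [0.5787 0.1405 0.1069] ztop 0.1111 topmin [0.5505 0.1222 0.1052] max [0.6135 0.1589 0.113 ] rect ((582.4058837890625, 140.22105407714844), (36.105712890625, 66.00023651123047), 81.8775405883789)
guard_yellow 0.85 [284.0, 187.2, 11.6, 24.7] med [ 0.5531 -0.0263  0.1071] ztop 0.1115 topmin [ 0.528  -0.0454  0.1057] max [ 0.5901 -0.0095  0.1144] rect ((558.4690551757812, -27.726245880126953), (35.0
[... 1988 characters left out ...]
] med [ 0.5659 -0.1843  0.0251] ztop 0.0876 topmin [ 0.5466 -0.1977  0.0825] max [ 0.572  -0.1724  0.0944] rect ((557.4563598632812, -185.05870056152344), (26.721044540405273, 28.147274017333984), 27.36147117614746)
dosing_cup 0.78 [366.3, 229.1, 16.2, 32.2] med [0.6248 0.2859 0.0381] ztop 0.0587 topmin [0.5942 0.2595 0.0529] max [0.6507 0.3128 0.0631] rect ((622.348876953125, 285.44769287109375), (54.285316467285156, 59.39955520629883), 80.55557250976562)
brush 0.63 [285.1, 200.2, 52.6, 15.8] med [0.4265 0.1189 0.0176] ztop 0.0227 topmin [0.4068 0.0349 0.0169] max [0.5523 0.1885 0.1102] rect ((477.673583984375, 103.79889678955078), (162.9229278564453, 147.82510375976562), 83.34786987304688)
```

View pics/scene.png

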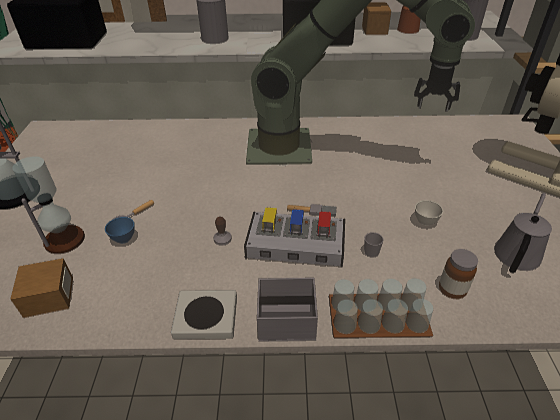

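Request:
drive_tool(
  deltas=[
    [[0, 0, 0, -0.12, 1], [-2.7, -2.3, 0, -0.007, 1], [-2.7, -2.3, 0, 0, 1], [-2.7, -2.3, 0, 0, 1], [-2.7, -2.3, 0, 0, 1]],
  ],
  squeeze=20,
)

```text
time_s: 1.22
tcp_pos: [0.2472, 0.4465, 0.2563]
tool_rot: [[-0.99, 0.141, 0.0], [0.141, 0.99, -0.0], [-0.0, -0.0, -1.0]]
contact_force: [0.8, 0.3, -0.3]
opening: 0.0257
grasp_force: 0.0
```

Request:
drive_tool(
  deltas=[
    [[-3, -2.6, 0, 0, 1], [-3, -2.6, 0, 0, 1], [-3, -2.6, 0, 0, 1], [-3, -2.6, 0, 0, 1], [-3, -2.6, 0, 0, 1]],
  ],
)

```text
time_s: 1.63
tcp_pos: [0.3775, 0.2963, 0.2565]
tool_rot: [[-0.99, 0.141, 0.0], [0.141, 0.99, 0.0], [-0.0, 0.0, -1.0]]
contact_force: [1.3, 0.5, 0.3]
opening: 0.0002
grasp_force: 0.0
```

Request:
drive_tool(
  deltas=[
    [[-3, -2.6, 0, 0, 1], [-3, -2.6, 0, 0, 1], [-3, -2.6, 0, 0, 1], [-3, -2.6, 0, 0, 1], [-3, -2.4, 0, 0, 1]],
  ],
)

```text
time_s: 2.05
tcp_pos: [0.508, 0.1479, 0.2565]
tool_rot: [[-0.99, 0.142, 0.0], [0.142, 0.99, -0.0], [-0.0, -0.0, -1.0]]
contact_force: [0.4, -0.2, 0.8]
opening: -0.0
grasp_force: 0.0
```

Request:
drive_tool(
  deltas=[
    [[0, 0, 2, 0, 1], [0, 0, 2, 0, 1], [0, 0, 1, 0, 1], [0, 0, 0, 0, 1]],
  ],
)

```text
time_s: 2.38
tcp_pos: [0.5063, 0.1496, 0.2045]
tool_rot: [[-0.99, 0.142, -0.003], [0.142, 0.99, -0.001], [0.003, -0.001, -1.0]]
contact_force: [-0.8, 0.3, 0.2]
opening: 0.0003
grasp_force: 0.0
```

```bash
cat >> h.py <<'E'
O=np.array([.5836,.1386,.060]); a=np.radians(-8.1)
R=np.array([[np.cos(a),-np.sin(a),0],[np.sin(a),np.cos(a),0],[0,0,1]])
def mod(p): return (np.asarray(p)-O)@R*1000   # module frame, mm
E
python3 - <<'E'
from h import *
s=robot.sense(); print(mod(s["tcp_pos"]),s["opening"],s["contact_force"])
T=mod(s["tcp_pos"])
c=robot.capture("scene"); M=mod(pts(c))
im=c["image"][150:270,240:400]; cv2.imwrite("pics/s2.png",cv2.resize(im,None,fx=5,fy=5,interpolation=cv2.INTER_CUBIC)[...,::-1])
m=(abs(M[...,0]-T[0])<50)&(abs(M[...,1]-T[1])<60)&(M[...,2]<T[2]+60)&(M[...,2]>T[2]-45)
q=M[m]-T
for lo in range(-40,60,8):
    k=q[(q[:,2]>=lo)&(q[:,2]<lo+8)]
    if len(k): print(lo,len(k),k.min(0).round(0),k.max(0).round(0))
E
```

```text
[-7.80578030e+01  3.00825832e-02  1.44537932e+02] 0.00026957142922738754 [-0.7574833   0.3292112   0.15085952]
-24 8 [  6. -11. -20.] [ 15.   2. -16.]
-16 15 [  6. -14. -16.] [14. 10. -9.]
-8 24 [  4. -15.  -8.] [16. 10. -0.]
0 17 [  7. -15.   0.] [15.  9.  8.]
8 18 [ -9. -15.   9.] [20.  9. 16.]
16 35 [-10. -31.  17.] [18. 26. 24.]
24 63 [-12. -37.  24.] [18. 29. 32.]
32 69 [-14. -46.  32.] [18. 42. 40.]
40 55 [ -9. -52.  40.] [21. 48. 48.]
48 59 [-11. -56.  48.] [21. 53. 56.]
56 36 [  2. -58.  56.] [23. 53. 60.]
```

Request:
drive_tool(
  deltas=[
    [[0, 0, 2.5, 0, 1], [0, 0, 3, 0, 1], [0, 0, 3, 0, 1], [0, 0, 2, 0, 1], [0, 0, 0.5, 0, 1]],
  ],
)

```text
time_s: 2.85
tcp_pos: [0.5063, 0.1499, 0.0945]
tool_rot: [[-0.99, 0.141, -0.002], [0.141, 0.99, -0.001], [0.002, -0.001, -1.0]]
contact_force: [-1.2, -0.1, -0.8]
opening: -0.0002
grasp_force: 0.0
```

Request:
drive_tool(
  deltas=[
    [[-0.4, 0, 0, 0, 1], [-0.3, 0, 0, 0, 1], [-0.3, 0, 0, 0, 1], [-0.2, 0, 0, 0, 1], [0, 0, 0, 0, 1]],
  ],
)

```text
time_s: 3.27
tcp_pos: [0.5197, 0.1482, 0.0972]
tool_rot: [[-0.99, 0.142, 0.002], [0.142, 0.99, 0.0], [-0.002, 0.001, -1.0]]
contact_force: [-0.4, 0.5, -0.2]
opening: -0.0002
grasp_force: 0.0
```

Run:
```python
from h import *
s=robot.sense(); T=mod(s["tcp_pos"]); print(T,s["contact_force"])
c=robot.capture("wrist"); save(c,"w1.png")
c=robot.capture("scene"); M=mod(pts(c)); 
im=c["image"][150:270,240:400]; cv2.imwrite("pics/s3.png",cv2.resize(im,None,fx=5,fy=5,interpolation=cv2.INTER_CUBIC)[...,::-1])
```

```text
[-64.64720863   0.50566936  37.23597566] [-0.36148674  0.47663201 -0.21575394]
```

View pics/w1.png

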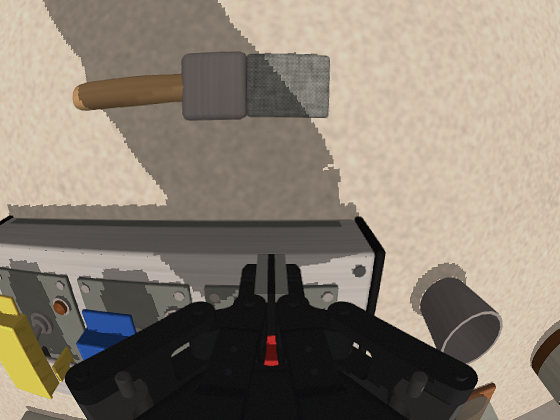

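View pics/s3.png

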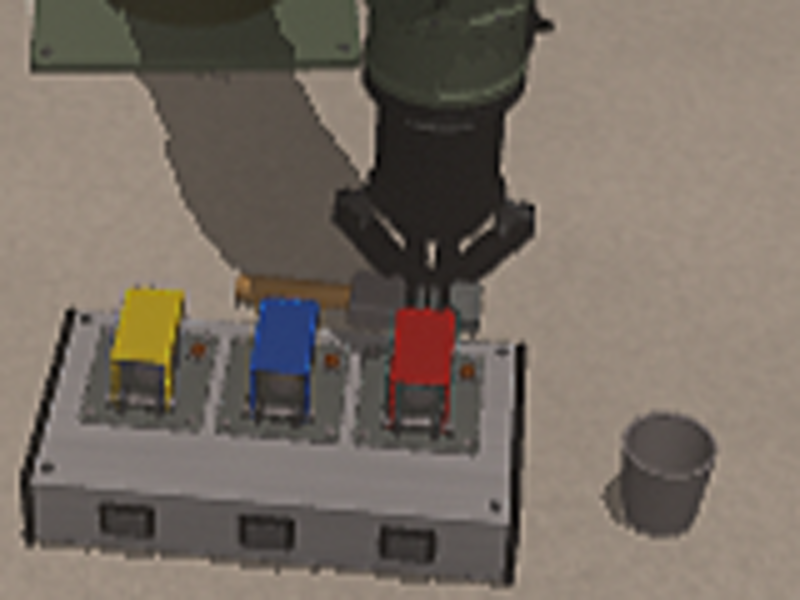

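Request:
drive_tool(
  deltas=[
    [[-0.4, 0, 0, 0, 1], [-0.2, 0, -0.2, 0, 1], [-0.2, 0, -0.6, 0, 1], [-0.2, 0, -0.6, 0, 1]],
  ],
)

```text
time_s: 3.7
tcp_pos: [0.5289, 0.1468, 0.1106]
tool_rot: [[-0.99, 0.141, -0.0], [0.141, 0.99, -0.0], [0.0, -0.0, -1.0]]
contact_force: [-0.3, -0.5, 0.9]
opening: -0.0001
grasp_force: 0.1
```

```bash
cat > look.py <<'E'
import sys
from h import *
n=sys.argv[1]
s=robot.sense(); T=mod(s["tcp_pos"]); print(T.round(1),s["contact_force"].round(1))
c=robot.capture("scene"); M=mod(pts(c)); i=c["image"].astype(int)
m=(i[...,0]>90)&(i[...,1]<70)&(i[...,2]<70)&(abs(M[...,1])<30)&(M[...,2]>15)
q=M[m]; print(len(q), q.min(0).round(1),q.max(0).round(1))
for lo in range(-50,80,10):
    k=q[(q[:,0]>=lo)&(q[:,0]<lo+10)]
    if len(k): print(lo,len(k),"z",k[:,2].max().round(1))
im=c["image"][170:250,280:380]; cv2.imwrite("pics/%s.png"%n,cv2.resize(im,None,fx=6,fy=6,interpolation=cv2.INTER_CUBIC)[...,::-1])
E
python3 look.py a
```

```text
[-55.3   0.5  50.6] [-0.3 -0.5  0.9]
221 [-41.7 -19.6  15.6] [995.   16.4 935. ]
-50 3 z 49.1
-40 8 z 56.0
-30 23 z 61.4
-20 28 z 61.9
-10 31 z 58.8
0 32 z 57.0
10 32 z 56.6
20 30 z 53.8
30 30 z 52.5
```

Request:
drive_tool(
  deltas=[
    [[-0.3, 0, -0.8, 0, 1], [-0.4, 0, -0.8, 0, 1], [-0.6, 0, -0.8, 0, 1], [-0.7, 0, -0.6, 0, 1], [-0.8, 0, -0.4, 0, 1]],
  ],
)

```text
time_s: 4.17
tcp_pos: [0.557, 0.1429, 0.1453]
tool_rot: [[-0.99, 0.141, 0.001], [0.141, 0.99, 0.0], [-0.001, 0.0, -1.0]]
contact_force: [-0.6, 0.2, 0.8]
opening: 0.0
grasp_force: 0.1
```

```bash
python3 look.py b
```

```text
[-26.9   0.5  85.3] [-0.6  0.2  0.8]
301 [-21.2 -19.5  35.8] [995.   16.1 935. ]
-30 1 z 76.1
-20 12 z 81.9
-10 23 z 83.3
0 29 z 83.9
10 49 z 80.1
20 58 z 76.6
30 53 z 67.8
40 51 z 59.2
50 22 z 48.0
```

Request:
drive_tool(
  deltas=[
    [[-0.8, 0, -0.2, 0, 1], [-0.8, 0, -0.2, 0, 1], [-0.8, 0, -0.1, 0, 1], [-0.8, 0, 0, 0, 1], [-0.8, 0, 0, 0, 1]],
  ],
)

```text
time_s: 4.63
tcp_pos: [0.5963, 0.1372, 0.1494]
tool_rot: [[-0.99, 0.141, 0.0], [0.141, 0.99, -0.0], [-0.0, -0.0, -1.0]]
contact_force: [0.4, -0.2, -0.5]
opening: -0.0002
grasp_force: 0.0
```

Request:
drive_tool(
  deltas=[
    [[-0.5, 0, 0, 0, 1], [0, 0, 0, 0, 1], [0, 0, 0, 0, 1], [0, 0, 0, 0, 1]],
  ],
)

```text
time_s: 4.97
tcp_pos: [0.6006, 0.1367, 0.1493]
tool_rot: [[-0.99, 0.141, -0.0], [0.141, 0.99, -0.0], [0.0, -0.0, -1.0]]
contact_force: [0.1, 0.5, 0.7]
opening: -0.0003
grasp_force: 0.0
```

```bash
python3 look.py c
```

```text
[17.1  0.5 89.3] [0.1 0.5 0.7]
214 [ 52.6 -18.5  15.1] [995.   16.3 935. ]
50 42 z 92.0
60 161 z 79.0
70 6 z 79.6
```

View pics/c.png

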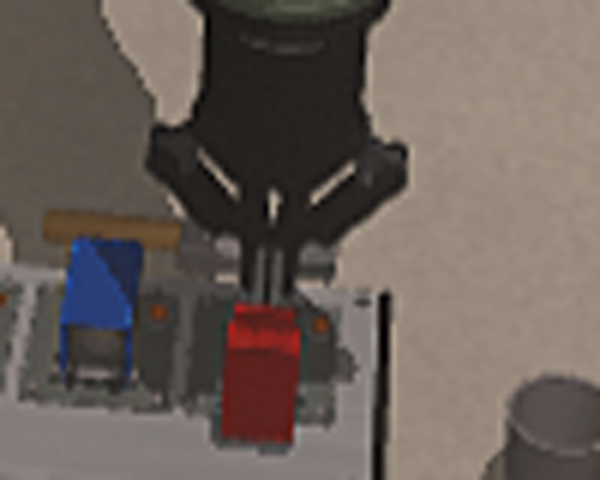

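Request:
drive_tool(
  deltas=[
    [[2, 0, 0, 0, 1], [2.5, 0, 0, 0, 1], [1.4, 0, 0, 0, 1], [0, 0, 2, 0, 1], [0, 0, 1.8, 0, 1]],
  ],
)

```text
time_s: 5.43
tcp_pos: [0.5422, 0.1454, 0.1117]
tool_rot: [[-0.99, 0.141, 0.002], [0.141, 0.99, 0.001], [-0.001, 0.001, -1.0]]
contact_force: [-0.2, -0.2, -0.0]
opening: 0.0001
grasp_force: 0.0
```

Request:
drive_tool(
  deltas=[
    [[0, 0, 0, 0, 1], [-0.6, 0, 0, 0, 1], [-0.6, 0, 0, 0, 1], [-0.5, 0, 0, 0, 1], [-0.4, 0, 0, 0, 1]],
  ],
)

```text
time_s: 5.85
tcp_pos: [0.5645, 0.1417, 0.1121]
tool_rot: [[-0.99, 0.142, 0.001], [0.142, 0.99, 0.0], [-0.001, 0.0, -1.0]]
contact_force: [0.5, -0.4, 0.2]
opening: 0.0001
grasp_force: 0.0
```

Request:
drive_tool(
  deltas=[
    [[-0.3, 0, 0, 0, 1], [-0.3, 0, 0, 0, 1], [0, 0, 0, 0, 1]],
  ],
)

```text
time_s: 6.1
tcp_pos: [0.5697, 0.141, 0.1114]
tool_rot: [[-0.99, 0.142, -0.0], [0.142, 0.99, -0.0], [0.0, -0.0, -1.0]]
contact_force: [-0.8, 0.5, -0.1]
opening: -0.0002
grasp_force: 0.1
```

```bash
python3 look.py d
python3 - <<'E'
from h import *
c=robot.capture("top"); M=mod(pts(c)); print([ (x['score'],x['bbox']) for x in robot.trace("toggle_red_tip","top")[:2]])
for r in robot.trace("toggle_red_tip","top")[:1]:
    q=M[r["mask"]]; print(q.min(0),q.max(0),np.median(q,0))
E
```

```text
[-14.1   0.4  51.4] [-0.8  0.5 -0.1]
219 [ -6.1 -18.3  16.5] [995.   16.3 935. ]
-10 3 z 39.4
50 35 z 92.6
60 172 z 79.1
70 4 z 68.1
[]
```

Request:
drive_tool(
  deltas=[
    [[-0.3, 0, 0, 0, 1], [0, 0, 0, 0, 1], [2, 0, 0, 0, 1], [3, 0, 0, 0, 1], [3, 0, 0, 0, 1]],
  ],
)

```text
time_s: 6.72
tcp_pos: [0.4922, 0.1518, 0.1113]
tool_rot: [[-0.99, 0.142, 0.0], [0.142, 0.99, 0.0], [-0.0, 0.0, -1.0]]
contact_force: [0.6, 0.7, -1.0]
opening: -0.0
grasp_force: 0.0
```

Run:
```python
from h import *
c=robot.capture("top"); M=mod(pts(c))
rs=robot.trace("toggle_red","top")[:1]
print([(r['score'],r['bbox'],np.median(M[r["mask"]],0).round(1)) for r in rs])
m=(abs(M[...,1])<8)&(M[...,0]>-30)&(M[...,0]<25)&(M[...,2]>12)&(M[...,2]<60)
for p in M[m].round(1): print(p)
im=c["image"][150:230,210:310]; im=cv2.resize(im,None,fx=6,fy=6,interpolation=cv2.INTER_CUBIC)[...,::-1]
cv2.imwrite("pics/t.png",im)
```

```text
[]
[ 7.8  3.6 37.5]
[ 8.3  0.8 37.1]
[ 4.1  5.5 40.3]
[ 4.6  2.8 39.9]
[ 5.7  0.6 35.1]
[ 6.1 -2.4 35.8]
[ 1.7  5.5 36.8]
[ 1.6  2.1 40.7]
[ 2.9  0.1 34.9]
[ 2.8 -3.3 38.9]
[-0.8  2.1 37.4]
[-0.5 -1.  39.1]
[ 0.9 -2.8 31.3]
[-1.9  3.4 24. ]
[-1.9  0.1 27.3]
[-3.6  4.1 14.4]
[-3.3  1.1 15.8]
[-5.3 -1.8 12.1]
[-8.4 -2.6 14.2]
```

View pics/t.png

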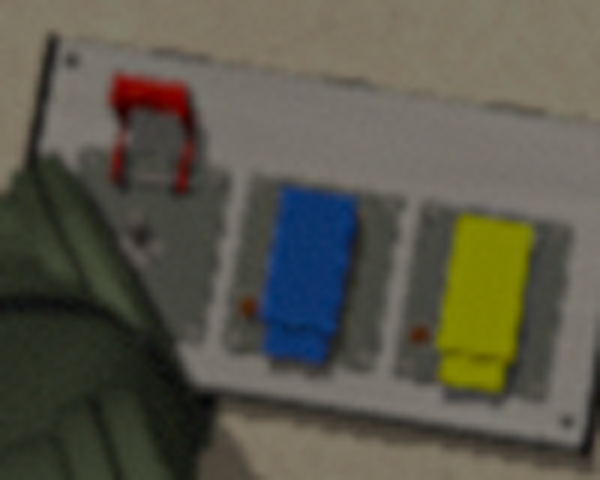

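Request:
drive_tool(
  deltas=[
    [[0, 0, -2.8, 0, 1], [0, 0, -3, 0, 1], [0, 0, -3, 0, 1], [-2, 0, 0, 0, 1], [-3.5, 0, 0, 0, 1]],
  ],
)

```text
time_s: 7.23
tcp_pos: [0.5475, 0.1451, 0.2018]
tool_rot: [[-0.99, 0.139, 0.002], [0.139, 0.99, 0.001], [-0.002, 0.001, -1.0]]
contact_force: [0.6, 1.1, -0.8]
opening: -0.0004
grasp_force: 0.0
```

Request:
drive_tool(
  deltas=[
    [[-3.5, 0, 0, 0, 1], [-3.5, 0, 0, 0, 1], [-3.5, 0, 0, 0, 1], [-2.7, 0, 0, 0, 1], [0, 0, 0, 0, 1]],
  ],
)

```text
time_s: 7.65
tcp_pos: [0.6819, 0.1236, 0.1983]
tool_rot: [[-0.99, 0.144, 0.002], [0.144, 0.99, -0.001], [-0.002, -0.0, -1.0]]
contact_force: [-0.4, 0.2, -1.0]
opening: -0.0001
grasp_force: 0.0
```

Request:
drive_tool(
  deltas=[
    [[0, 0, 1.5, 0, 1], [0, 0, 2.5, 0, 1], [0, 0, 1.6, 0, 1], [0, 0, 0, 0, 1]],
  ],
)

```text
time_s: 7.98
tcp_pos: [0.6769, 0.1252, 0.1401]
tool_rot: [[-0.99, 0.141, -0.005], [0.141, 0.99, -0.001], [0.004, -0.002, -1.0]]
contact_force: [0.5, 0.3, -0.5]
opening: 0.0001
grasp_force: 0.0
```

```bash
python3 look.py e
```

```text
[94.3 -0.1 80.1] [ 0.5  0.3 -0.5]
25 [ 56.7 -18.2  16.8] [995.   15.5 935. ]
50 2 z 83.5
60 18 z 75.4
```

View pics/e.png

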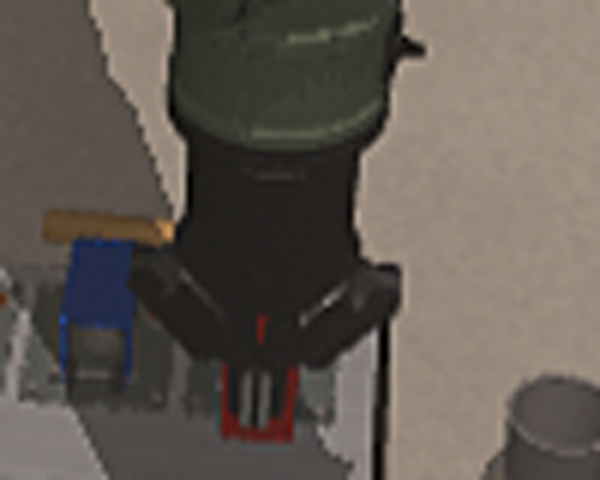

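Request:
drive_tool(
  deltas=[
    [[-1.2, 0, 0, 0, 1], [-0.8, 0, 0, 0, 1], [-0.8, 0, 0, 0, 1], [-0.8, 0, 0, 0, 1], [-0.8, 0, 0, 0, 1]],
  ],
)

```text
time_s: 8.45
tcp_pos: [0.7226, 0.1193, 0.1452]
tool_rot: [[-0.99, 0.141, 0.002], [0.141, 0.99, 0.0], [-0.002, 0.001, -1.0]]
contact_force: [-1.1, -0.7, 0.2]
opening: 0.0
grasp_force: 0.0
```

Request:
drive_tool(
  deltas=[
    [[-0.8, 0, 0, 0, 1], [-0.8, 0, 0, 0, 1], [0, 0, 0, 0, 1], [0, 0, 0, 0, 1], [0, 0, 0, 0, 1]],
  ],
)

```text
time_s: 8.87
tcp_pos: [0.7374, 0.1173, 0.1441]
tool_rot: [[-0.99, 0.141, 0.001], [0.141, 0.99, 0.0], [-0.001, 0.0, -1.0]]
contact_force: [-0.5, -0.2, -0.1]
opening: 0.0001
grasp_force: 0.0
```

```bash
python3 look.py f
```

```text
[155.3   0.6  84.1] [-0.5 -0.2 -0.1]
6 [65.  -3.3 24.5] [995.   15.5 935. ]
60 3 z 30.9
```

I used the wrong sign there and the tool backed away from the guard without touching anything. Tool +x points toward the robot, so I'll push that way.

Request:
drive_tool(
  deltas=[
    [[2, 0, 0, 0, 1], [2.5, 0, 0, 0, 1], [1.8, 0, 0, 0, 1], [0.8, 0, 0, 0, 1], [0.8, 0, 0, 0, 1]],
  ],
)

```text
time_s: 9.33
tcp_pos: [0.6585, 0.1285, 0.1443]
tool_rot: [[-0.99, 0.141, 0.001], [0.141, 0.99, 0.0], [-0.001, 0.0, -1.0]]
contact_force: [0.5, -0.6, 0.9]
opening: 0.0002
grasp_force: 0.3
```

Request:
drive_tool(
  deltas=[
    [[0.8, 0, 0, 0, 1], [0.8, 0, 0, 0, 1], [0.8, 0, 0, 0, 1], [0.8, 0, 0, 0, 1], [0.8, 0, 0, 0, 1]],
  ],
)

```text
time_s: 9.75
tcp_pos: [0.6191, 0.134, 0.1439]
tool_rot: [[-0.99, 0.141, 0.001], [0.141, 0.99, 0.0], [-0.0, 0.0, -1.0]]
contact_force: [0.7, 1.0, 0.6]
opening: 0.0001
grasp_force: 0.0
```

Request:
drive_tool(
  deltas=[
    [[0.7, 0, 0, 0, 1], [0, 0, 0, 0, 1], [0, 0, 0, 0, 1], [0, 0, 0, 0, 1]],
  ],
)

```text
time_s: 10.08
tcp_pos: [0.6132, 0.1348, 0.1436]
tool_rot: [[-0.99, 0.141, 0.001], [0.141, 0.99, -0.0], [-0.001, -0.0, -1.0]]
contact_force: [0.0, -0.0, -0.5]
opening: -0.0003
grasp_force: 0.0
```

```bash
python3 look.py g
```

```text
[29.8  0.4 83.6] [ 0.  -0.  -0.5]
27 [-17.9 -18.6  30.9] [995.  16. 935.]
-20 2 z 47.1
-10 3 z 50.8
0 2 z 47.2
10 2 z 48.3
20 8 z 47.7
30 6 z 49.7
```

View pics/g.png

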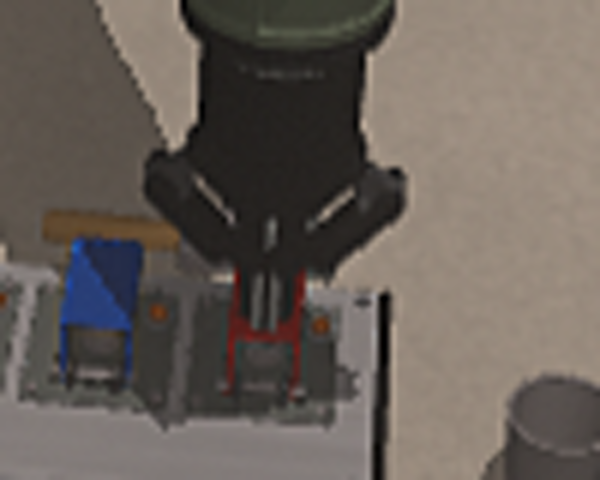

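The picture shows the red guard lying flat at (265,330), top at about 48 mm, so it is shut. The fingers are still above it, so I'll raise the arm straight up and check.

Request:
drive_tool(
  deltas=[
    [[0, 0, -2, 0, 1], [0, 0, -3, 0, 1], [0, 0, -3, 0, 1], [0, 0, -3, 0, 1], [0, 0, 0, 0, 1]],
  ],
)

```text
time_s: 10.55
tcp_pos: [0.6146, 0.1352, 0.2587]
tool_rot: [[-0.99, 0.142, 0.007], [0.142, 0.99, 0.002], [-0.007, 0.003, -1.0]]
contact_force: [0.9, 0.5, 0.4]
opening: -0.0002
grasp_force: 0.0
```

Request:
drive_tool(
  deltas=[
    [[0, 0, 0, 0, 1], [0, 0, 0, 0, 1], [0, 0, 0, 0, 1], [0, 0, 0, 0, 1], [0, 0, 0, 0, 1]],
  ],
)

```text
time_s: 10.97
tcp_pos: [0.6127, 0.1348, 0.2526]
tool_rot: [[-0.99, 0.141, -0.001], [0.141, 0.99, -0.0], [0.001, -0.001, -1.0]]
contact_force: [0.3, -0.1, 0.4]
opening: -0.0002
grasp_force: 0.0
```

```bash
python3 look.py i && python3 -c "
from rig import robot
print(robot.hand_in())"
```

```text
[ 29.4   0.4 192.6] [ 0.3 -0.1  0.4]
57 [-32.8 -18.5  16.4] [995.   16.1 935. ]
-40 2 z 49.1
-30 1 z 45.4
-20 2 z 49.8
-10 1 z 49.0
0 1 z 47.7
10 7 z 49.2
20 25 z 50.5
30 14 z 51.4
the job is handed in; nothing more can be done
None
```

The grinder's toggle was flipped to on, the red guard has dropped shut over it, and the job is handed in at about 11 s; hand-in returned no verdict, so success rests on my own camera checks.

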